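# Pin the deckle onto the papermaking mould

## Robot

A 7-joint arm with a two-finger parallel gripper is mounted at the origin on the work surface. World frame = base frame: x ahead of the robot, y to its left, z up, the work surface at z = 0. Lengths are in m, angles in rad, forces in N, time in s.
With the tool pointing down it reaches from about 0.4 to 0.9 m from the base axis. Payload 5.5 kg.
Tool frame: the origin (TCP) lies on the centre line of the jaws, within the pads' length; the fingertips stand 22 mm ahead of it and the grasp point (between the pads) lies 3 mm ahead of it; z points along the fingers, y is the line along which they close (so a half turn about z gives the same grasp; the last joint's range is limited). The gripper opens to 85 mm and grips with 20 to 120 N. Pads are 22 mm wide; open, the fingers measure 114 mm over their backs; the gripper's body (76 mm by 85 mm) begins 54 mm behind the grasp point. The pads swing forward as they close: fully open they stand 13 mm farther back than shut.
Start: joints at [1.375, 0.501, -0.427, 1.55, 0.221, 1.138, -0.21], TCP at [0.288, -0.583, 0.253] pointing down, gripper open.
Joint ranges: [-2.88, 2.88], [-0.31, 2.03], [-1.54, 1.56], [0.2, 2.42], [-1.41, 4.55], [0.19, 2.02], [-2.57, 2.57]. Speed limits (rad/s): [2.57, 2.57, 3.14, 3.14, 3.14, 3.14, 3.14].

## Interface

Orientations are given as a 3x3 rotation matrix whose columns are the frame's x, y, z axes.
In Python, from rig import get_obs, eyes, ticket gives the robot as it stands.
- The arm moves only by the tool apply_moves, never from a script. Its argument "moves" is a list of rows, each a list of 2 entries, a list of its own where there are three numbers: the shift along the world's x, y, z scaled (see below), then the turn, a rotation vector about the world's x, y, z scaled (see below). In form: [[[tx, ty, tz], [ax, ay, az]], ...]. A call has 1 to 10 rows; each row is the pose to reach, as a shift and turn from the pose commanded when the call began; what a row does not reach only later rows make up. The controller multiplies each number of a shift by 150 mm and each number of a turn by 45 degrees. A row lasts 1/10 s, in which the tool goes at most 50 mm and 8.59 degrees, less where a joint would pass 70% of its speed; a pose out of reach is approached as far as the arm can. A call with a number of a shift or a turn outside -1 to 1 is refused whole. A call with a gripper value outside its range is refused whole. "grip" is the gripper command: -1 is shut, 1 is fully open, values between are in proportion, set as the call begins (left out, the last holds). The fingers move at their own pace and stop on an object; "squeeze" is the grip in N (left out, the last holds). Time passes only in rows, so rows that repeat a pose let the fingers close. It gives the time, the measured TCP pose, the force, the opening and the grip force at its end, in the units of the state.
- get_obs(): the state, without advancing time (a new reading comes with each control period).
- eyes.snapshot(name): name is "scene" or "top" or "wrist"; returns the picture (400x640x3 uint8, red, green, blue); there is no depth.
- eyes.camera_params(name): a dict with "intrinsics" (3x3 intrinsics, pixels), "R" (3x3) and "t" (3): a world point X has camera coordinates R X + t; the wrist camera has in their place "mount" (4x4, takes a point from camera to tool coordinates, whose origin is the TCP and whose axes are the flange's). Camera axes: x right, y down, z forward; pixel columns grow to the right and rows downward; lengths in m; the calibration is good to about 2 mm. The wrist camera is an equidistant fisheye: a pixel r from the principal point sees the ray r / f radians off the axis. A picture is of the moment at which its call begins: read the wrist's pose just before it. camera_params takes no time and is no camera call.
- ticket.close_job(): hands the job in; it is judged then, once.
The state is a dict: "time": time; "joint_pos": joint angles; "dq": joint speeds; "tau": joint torques, N m; "tool_pos": TCP position; "ee_rot": TCP orientation; "ft_force": force on the tool from outside, world axes, zero at the start; "moment": the same for the moment, N m; "finger_gap": opening from 0.0 (shut) to 1.0 (fully open); "finger_force": force on a finger pad.
Only numpy, scipy, OpenCV 4.12 (cv2) and the standard library are available. Lean on these libraries where they do the work, as an engineer would, in place of code of your own. Each camera call takes 0.05 s, during which the arm holds its last target. There are 200 camera calls.

## Task

Join the two halves of the postcard papermaking mould: slide the loose upper frame (the deckle) back on the mould until it butts against the two hinge blocks, then take the wooden-handled brass pin from its rest and push it through the hinge from one end until its collar sits fully home against the block, and let go. Feel for the bore and ease the pin in gently and never ram or force the frame or the pin; leave the deckle lying flat and the other things on the table where they are.

Things in the scene. Friction and masses are not known exactly. Their poses are not given: they have to be found in the camera images.
- mould: fixed lower half of a postcard papermaking mould: brown wooden frame 136 (x) by 184 (y) mm, 30 mm high, 18 mm bars, wire screen 1 mm below its top. Origin: centre of its underside. z up, +x to its hinge side (away from the robot, within 9 degrees), y along the hinge. Behind its +x edge stand two dark wooden hinge blocks.
- hinge (a point): middle setting of the hinge axis (runs along mould y), 80 mm in +x and 48 mm up from the mould's origin, halfway between the two blocks. The blocks are screwed fast through slotted holes wherever they were last set: both together, bores in line with each other, really lie up to 3 mm nearer or farther (mould x) and up to 6.5 mm higher or lower than this point. Feel for them.
- block (a point): centre of the outer end face of the right hinge block (mould -y), where the pin enters, at the middle setting: 70 mm from point hinge, and off as that is. The left block is its mirror image. Each block is 24 (x) by 16 (y) mm, reaches 12 mm above its bore, which is 11.6 mm wide and runs right through along y. Its front face is 12 mm from the bore's axis.
- deckle: loose upper half, 0.28 to 0.46 kg: open wooden frame 136 (x) by 184 (y) by 18 mm, 18 mm bars, lying on the mould (underside 30 mm above the table), drawn 36 to 55 mm towards the robot and a little askew. Origin: centre of the frame's underside; joined, it lies above the mould's origin, same axes. It rubs on the mould as it slides.
- knuckle (a point): middle of the deckle's hinge rail (28 by 34 mm, 102 mm long in y), 80 mm in +x and 18 mm up from the deckle's origin. It goes between the blocks with 3 mm to spare at each end; when the rear bar beside it butts on the blocks' front faces, it is in line with their bores fore and aft. An upright slot 14 mm wide, 24 mm high runs through it along y (a floating hinge).
- front_bar (a point): middle of the deckle's front bar (nearest the robot; 18 mm wide in x, 18 mm high) at half height, 59 mm in -x from the deckle's origin and 39 mm above the table. Inside the frame the mould's screen lies 29 mm above the table.
- pin: hinge pin, 0.11 to 0.16 kg: brass rod 10 mm thick, 150 mm long, the edge of its nose bevelled 0.6 mm; brass collar 22 mm across, 4 mm thick; flat-sided dark wooden handle 68 mm long, 16 mm wide, 24 mm high. Lies level, axis 36 mm above the table, nose within 17 degrees of the robot's left. Origin: on the axis at the collar's front face; x to the nose, z up.
- pin_grip (a point): on the pin's axis in its handle, 50 mm behind the collar's front face: grip here from above across the 16 mm width; when the pin is home the fingers then stay clear beside the 184 mm wide frame. The wooden rest below has an 8 mm thick, 50 mm wide base; its posts under the handle are narrower than the handle.
- pin_mid (a point): on the pin's axis, 70 mm ahead of the collar's front face; with the pin home from either end it is at the middle of the hinge.
- pin_nose (a point): tip of the pin's nose, 150 mm ahead of the collar's front face.
- paint_bottle: bystander: plastic paint bottle, 52 mm diameter, 125 mm high, left of the mould; origin at the centre of its foot
- water_jar: bystander: glass water jar, 72 mm diameter, 85 mm high, left of the mould; origin at the centre of its foot
- size_bowl: bystander: small white bowl, 100 mm diameter, 45 mm high, on the right; origin at the centre of its foot
- press_block: bystander: wooden pressing block 90 by 60 by 22 mm, on the right; origin at the centre of its underside
- brush: bystander: paste brush about 190 mm long lying between robot and work; origin in its underside
- stamp: bystander: wooden hand stamp, 45 by 45 mm foot and a ball grip, 44 mm high, left of the mould, towards the robot; origin at the centre of its underside
- palette: bystander: flat white flower-shaped paint palette, 132 mm diameter, 13 mm high, on the table right of the mould; origin at the centre of its underside

How it is judged:
On the way, in this order (a step that is already met when the one before it is completed fails the run):
1. the deckle lies flat on the mould, its hinge rail between the hinge blocks and in line with them (x of knuckle in the frame of hinge between -0.0055 and 0.0055 m and z of knuckle in the frame of hinge between -0.003 and 0.003 m and angle between the y axis of deckle and the y axis of mould, either way round below 0.04 rad), for 0.2 s.
2. the pin's nose is through the first block and inside the deckle's hinge rail (distance between pin_nose and hinge below 0.045 m and angle between the x axis of pin and the y axis of hinge, either way round below 0.08 rad), for 0.05 s.
At the end, for the whole second after the job is handed in: the pin is home through the hinge, its collar within 3 mm of the block (pin_mid within 3 mm of the hinge point along the axis, 6 mm fore and aft, 9 mm in height, 0.06 rad in direction); the deckle lies flat (0.05 rad), its knuckle within 10 mm of the hinge point; all released and at rest (y of pin_mid in the frame of hinge between -0.003 and 0.003 m and x of pin_mid in the frame of hinge between -0.006 and 0.006 m and z of pin_mid in the frame of hinge between -0.009 and 0.009 m and angle between the x axis of pin and the y axis of hinge, either way round below 0.06 rad and distance between knuckle and hinge below 0.01 m and angle between deckle's own z axis and vertical below 0.05 rad and linear speed of each of pin, deckle below 0.01 m/s); the robot touches nothing.
It fails at once if the pin is forced: more than 30 N between it and the mould's hinge blocks (contact force between pin and mould above 30 N).
It fails at once if the pin is forced: more than 30 N between it and the deckle (contact force between pin and deckle above 30 N).
It fails at once if the deckle is rammed or pressed: more than 30 N between it and the mould or its hinge blocks (contact force between deckle and mould above 30 N).
It fails at once if a bystander is moved by more than 20 mm (distance of any of paint_bottle, water_jar, size_bowl, press_block, brush, stamp, palette from where it was at the start of the episode above 0.02 m).
It also fails if it takes over 72 s, if anything falls off the work surface, if the arm or the gripper's body presses on something with over 40 N, if the wrist force passes 120 N, or if a joint passes its speed limit or range.

## Working session

There is one attempt and no reset: what is moved stays moved. The work goes in short steps, Python scripts to look and compute and a tool call to move; the robot and the scene stay as the last step left them, time stands still between calls to the robot, and variables do not carry over. Pictures are saved under pics/ and viewed, at most 10 in all, crops included, and the job is handed in when it is done.

Besides the shell and the picture viewer there is one more tool, called after "Emit:" as name(argument=value, ...), one argument or row to a line, values as JSON. apply_moves: Moves the arm, as the interface text tells. Its arguments: {"type":"object","properties":{"moves":{"type":"array","items":{"type":"array"}},"grip":{"type":"number"},"squeeze":{"type":"number"}},"required":["moves"]}

```bash
ls; mkdir -p pics; cat > h.py <<'E'
import numpy as np,cv2
from rig import get_obs,eyes,ticket
def snap(n,f):
    im=eyes.snapshot(n); cv2.imwrite('pics/'+f+'_raw.png',im[:,:,::-1]); return im
def px2w(n,uv,z):
    c=eyes.camera_params(n);K=np.array(c['intrinsics']);R=np.array(c['R']);t=np.array(c['t'])
    d=R.T@np.linalg.inv(K)@np.array([uv[0],uv[1],1.]);o=-R.T@t
    return o+d*(z-o[2])/d[2]
def w2px(n,X):
    c=eyes.camera_params(n);K=np.array(c['intrinsics'])
    p=K@(np.array(c['R'])@np.array(X)+np.array(c['t']));return p[:2]/p[2]
E
python3 - <<'E'
from h import *
for n in ('top','scene'):
    im=snap(n,n); c=eyes.camera_params(n); print(n,np.round(c['intrinsics'],1).tolist(),np.round(c['R'],3).tolist(),np.round(c['t'],3).tolist())
    cv2.imwrite(f'pics/{n}1.png',cv2.resize(im[:,:,::-1],(800,500),interpolation=cv2.INTER_CUBIC))
o=get_obs();print(o['time'],o['ft_force'],o['ee_rot'])
E
```

```text
pics
top [[488.0, 0.0, 324.5], [0.0, 488.0, 204.7], [0.0, 0.0, 1.0]] [[-0.014, -1.0, -0.019], [-0.987, 0.017, -0.158], [0.158, 0.017, -0.987]] [-0.02, 0.503, 1.323]
scene [[361.4, 0.0, 317.5], [0.0, 361.4, 197.8], [0.0, 0.0, 1.0]] [[-0.431, 0.902, 0.006], [0.508, 0.248, -0.825], [-0.746, -0.353, -0.565]] [0.263, -0.204, 1.608]
0.1 [-1.09041451 -0.45601876 -0.08474355] [[ 8.96576616e-01  4.42888031e-01 -7.50946070e-04]
 [ 4.42888665e-01 -8.96575148e-01  1.62276935e-03]
 [ 4.54255387e-05 -1.78752256e-03 -9.99998401e-01]]
```

View pics/top1.png

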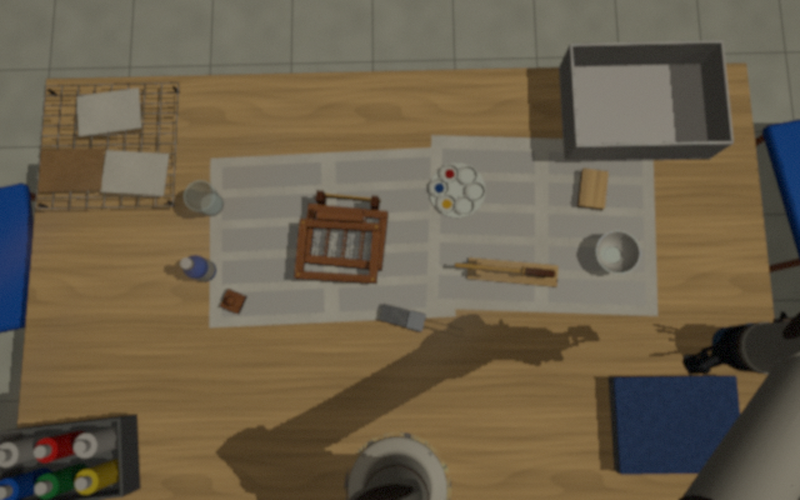

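View pics/scene1.png

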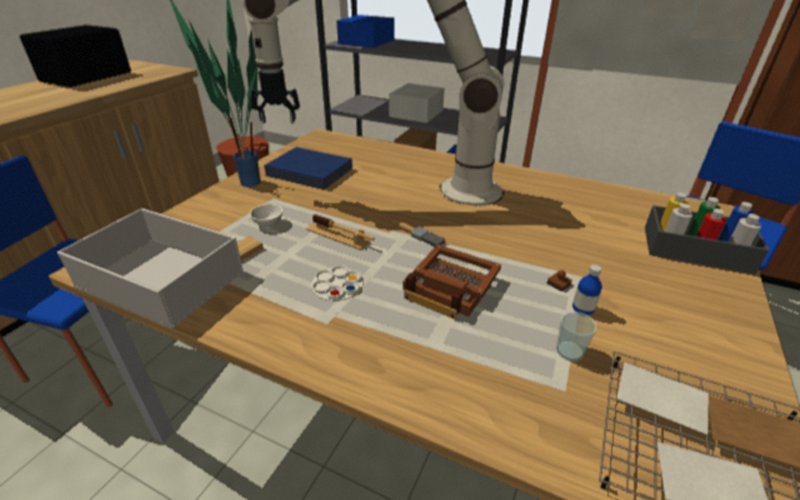

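The top view shows the mould at about (342,238), hinge blocks at (322,198) and (375,203), and the pin from (445,266) to (555,272), nose to the left. I'll enlarge both.

```bash
python3 - <<'E'
from h import *
im=cv2.imread('pics/top_raw.png')
def crop(x,y,w,h,s):
    c=cv2.resize(im[y:y+h,x:x+w],None,fx=s,fy=s,interpolation=cv2.INTER_CUBIC); c=cv2.convertScaleAbs(c,alpha=1.4,beta=10)
    for i in range(0,w,10):
        cv2.line(c,(i*s,0),(i*s,6),(0,255,0),1); cv2.putText(c,str(x+i),(i*s,16),0,.35,(0,255,0),1)
    for j in range(0,h,10):
        cv2.line(c,(0,j*s),(6,j*s),(0,255,0),1); cv2.putText(c,str(y+j),(8,j*s+4),0,.35,(0,255,0),1)
    return c
a=crop(228,146,90,84,7)
cv2.imwrite('pics/c1.png',a)
b=crop(350,200,100,34,8); cv2.imwrite('pics/c2.png',b)
E
```

```text
(no output)
```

View pics/c1.png

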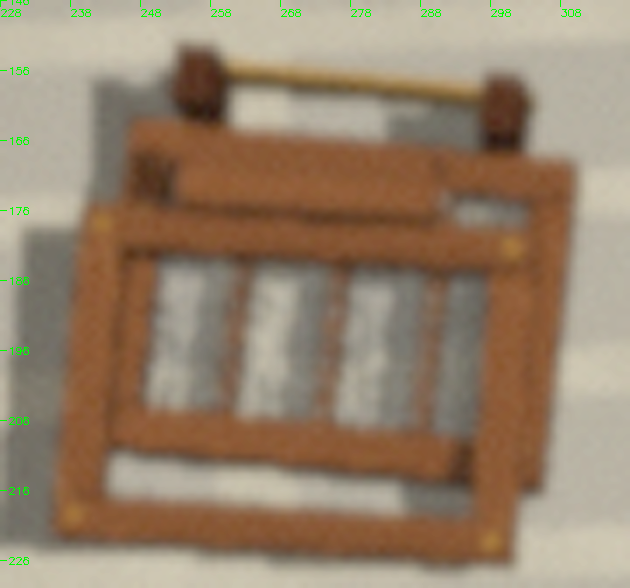

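View pics/c2.png

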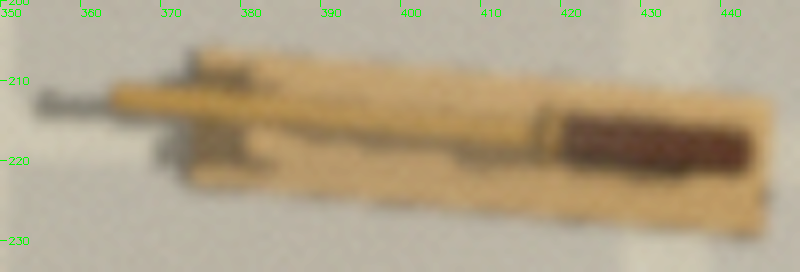

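The crops give mould top corners (246.6,163.1), (310.1,168.6), (305.6,216.3), and deckle corners (240.6,175), (304.4,180), (301.1,226.4), (236.3,222.9). The pin's nose is at (363.6,212.1), its collar at (416.9,216.4) and the handle end at (443.8,218.9).

```bash
python3 - <<'E'
from h import *
P=lambda u,v,z:px2w('top',(u,v),z)
m=[P(246.6,163.1,.03),P(310.1,168.6,.03),P(305.6,216.3,.03)]
d=[P(240.6,175,.048),P(304.4,179.9,.048),P(301.1,226.4,.048),P(236.3,222.9,.048)]
p=[P(363.6,212.1,.036),P(416.9,216.4,.036),P(443.75,218.9,.036)]
for n,l in(('m',m),('d',d),('p',p)): print(n,np.round(l,4).tolist())
n=np.linalg.norm
print('mould w,h',n(m[0]-m[1]),n(m[1]-m[2]),'deckle',n(d[0]-d[1]),n(d[1]-d[2]),n(d[2]-d[3]),n(d[3]-d[0]),'pin',n(p[0]-p[1]),n(p[1]-p[2]))
yaw=lambda v:np.degrees(np.arctan2(-v[0],v[1]))  # of y-axis dir -> yaw of frame
print('yaw mould',yaw(m[0]-m[1]), 'alt',np.degrees(np.arctan2(*(m[1]-m[2])[[1,0]])),'deckle',yaw(d[0]-d[1]),yaw(d[3]-d[2]),[np.degrees(np.arctan2(*(a)[[1,0]])) for a in(d[1]-d[2],d[0]-d[3])],'pin y-ish',yaw(p[0]-p[2]))
print('mould c',(m[0]+m[2])/2,'deckle c',np.mean(d,0))
print('scr',[np.round(P(228+a/7,146+b/7,.048),4).tolist() for a,b in((102,223),(512,247),(490,541),(72,513))])
for a,b in((200,65),(503,92)): print('blk',P(228+a/7,146+b/7,.06))
print(eyes.camera_params('wrist'))
E
```

```text
m [[0.6288, 0.1939, 0.03], [0.6093, 0.0123, 0.03], [0.4724, 0.0262, 0.03]]
d [[0.5902, 0.2072, 0.048], [0.5728, 0.0277, 0.048], [0.442, 0.0378, 0.048], [0.4547, 0.2174, 0.048]]
p [[0.4807, -0.1362, 0.036], [0.4661, -0.2838, 0.036], [0.4579, -0.3577, 0.036]]
mould w,h 0.18270238200585864 0.13757996589161237 deckle 0.18034556838640678 0.13121308519088343 0.18001791228617667 0.13587145536511605 pin 0.14833972646061871 0.07437916105699903
yaw mould -6.133278232216695 alt -5.80610650522023 deckle -5.517367625093586 -4.036749172850883 [np.float64(-4.415273974501217), np.float64(-4.289516119390414)] pin y-ish -5.875929665985711
mould c [0.5505732  0.11004735 0.03      ] deckle c [0.51492868 0.12252653 0.048     ]
scr [[0.5819, 0.2015, 0.048], [0.569, 0.0369, 0.048], [0.4508, 0.0463, 0.048], [0.4647, 0.212, 0.048]]
blk [0.64319074 0.16070501 0.06      ]
blk [0.62975532 0.03926623 0.06      ]
{'intrinsics': array([[309.70691629,   0.        , 318.26222839],
       [  0.        , 309.70691629, 195.619699  ],
       [  0.        ,   0.        ,   1.        ]]), 'mount': array([[ 3.46270933e-05, -9.55362564e-01, -2.95435898e-01,
         7.54418912e-02],
       [ 9.99999187e-01,  4.09611115e-04, -1.20736871e-03,
         1.51520421e-03],
       [ 1.27448870e-03, -2.95435617e-01,  9.55361802e-01,
        -1.20943623e-01],
       [ 0.00000000e+00,  0.00000000e+00,  0.00000000e+00,
         1.00000000e+00]])}
```

Sizes check within 2 mm. The mould's yaw is −6.0°, centre (0.551, 0.110). The deckle's yaw is about −4.6°, its front bar at (0.456, 0.127), lying 37 mm forward and about 9 mm left of where it belongs. I'll approach above the front bar with tool y along the deckle's x.

Emit:
apply_moves(
  moves=[
    [[0.12,0.31,0],[0,0,0.09]],
    [[0.25,0.62,0],[0,0,0.18]],
    [[0.37,0.95,0],[0,0,0.26]],
    [[0.37,0.95,0],[0,0,0.26]],
  ],
  grip=0.2,
  squeeze=30,
)

```text
time: 0.5
tool_pos: [0.3472, -0.4326, 0.2532]
ee_rot: [[0.781, 0.625, 0.001], [0.625, -0.781, 0.004], [0.003, -0.003, -1.0]]
ft_force: [-0.2, -0.3, 0.4]
finger_gap: 0.601
finger_force: 0.0
```

Emit:
apply_moves(
  moves=[
    [[0.12,0.31,0],[0,0,0.09]],
    [[0.25,0.62,0],[0,0,0.18]],
    [[0.37,0.95,0],[0,0,0.26]],
    [[0.37,0.95,0],[0,0,0.26]],
  ],
)

```text
time: 0.9
tool_pos: [0.4016, -0.2909, 0.2536]
ee_rot: [[0.638, 0.77, 0.001], [0.77, -0.638, 0.002], [0.002, -0.001, -1.0]]
ft_force: [0.4, 0.0, 0.0]
finger_gap: 0.599
finger_force: 0.0
```

Emit:
apply_moves(
  moves=[
    [[0.12,0.31,0],[0,0,0.09]],
    [[0.25,0.62,0],[0,0,0.18]],
    [[0.37,0.95,0],[0,0,0.26]],
    [[0.37,0.95,0],[0,0,0.26]],
  ],
)

```text
time: 1.3
tool_pos: [0.4565, -0.1487, 0.2538]
ee_rot: [[0.469, 0.883, 0.002], [0.883, -0.469, 0.002], [0.003, 0.001, -1.0]]
ft_force: [0.2, -0.4, -0.5]
finger_gap: 0.603
finger_force: 0.0
```

Emit:
apply_moves(
  moves=[
    [[0,0.31,0],[0,0,0.09]],
    [[0,0.62,0],[0,0,0.18]],
    [[0,0.95,0],[0,0,0.26]],
    [[0,0.95,0],[0,0,0.26]],
  ],
)

```text
time: 1.7
tool_pos: [0.4543, -0.0066, 0.2538]
ee_rot: [[0.281, 0.96, 0.001], [0.96, -0.281, 0.002], [0.002, 0.0, -1.0]]
ft_force: [1.5, 0.1, 0.9]
finger_gap: 0.597
finger_force: 0.0
```

Emit:
apply_moves(
  moves=[
    [[0,0.31,-0.1],[0,0,0.09]],
    [[0,0.62,-0.2],[0,0,0.18]],
    [[0,0.93,-0.3],[0,0,0.27]],
    [[0,0.93,-0.3],[0,0,0.27]],
    [[0,0.93,-0.3],[0,0,0.27]],
  ],
)

```text
time: 2.2
tool_pos: [0.4542, 0.1271, 0.2077]
ee_rot: [[0.081, 0.997, -0.002], [0.997, -0.081, 0.0], [0.0, -0.002, -1.0]]
ft_force: [-0.3, -0.7, -0.3]
finger_gap: 0.599
finger_force: 0.0
```

```bash
cat >> h.py <<'E'
def wpose():
    o=get_obs();T=np.eye(4);T[:3,:3]=o['ee_rot'];T[:3,3]=o['tool_pos']
    return T@np.array(eyes.camera_params('wrist')['mount'])
def w_px2w(C,uv,z):
    K=eyes.camera_params('wrist')['intrinsics'];d=np.array(uv,float)-K[:2,2];r=np.hypot(*d);th=r/K[0,0]
    v=np.array([*(d/r*np.sin(th)),np.cos(th)]);v=C[:3,:3]@v;o=C[:3,3]
    return o+v*(z-o[2])/v[2]
def w_w2px(C,X):
    K=eyes.camera_params('wrist')['intrinsics'];p=C[:3,:3].T@(np.array(X)-C[:3,3]);th=np.arctan2(np.hypot(p[0],p[1]),p[2])
    return K[:2,2]+K[0,0]*th*p[:2]/np.hypot(p[0],p[1])
E
python3 - <<'E'
from h import *
C=wpose();np.save('C1.npy',C);im=snap('wrist','w1')
c=cv2.resize(im[:,:,::-1],(800,500),interpolation=cv2.INTER_CUBIC);c=cv2.convertScaleAbs(c,alpha=1.4,beta=10)
cv2.imwrite('pics/w1.png',c)
E
```

```text
(no output)
```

View pics/w1.png

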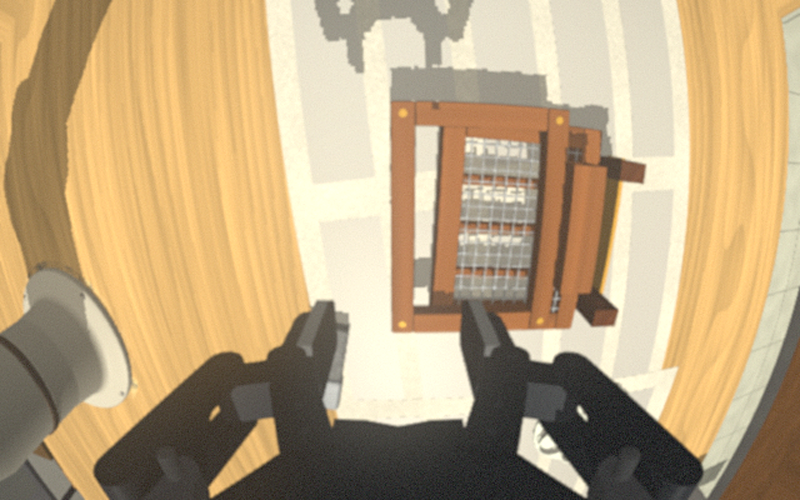

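The wrist picture shows the deckle's screws at about (403,113), (559,120), (540,321), (402,324), the rail at (562-607,163-316), and block tops at (606-645,158-182) and (578-616,292-326). I'll enlarge it.

```bash
python3 - <<'E'
from h import *
im=cv2.imread('pics/w1_raw.png')
x,y,w,h,s=305,72,220,196,3
c=cv2.resize(im[y:y+h,x:x+w],None,fx=s,fy=s,interpolation=cv2.INTER_CUBIC);c=cv2.convertScaleAbs(c,alpha=1.5,beta=20)
for i in range(5,w,10):
    cv2.putText(c,str(x+i),(i*s-9,9),0,.33,(0,0,255),1);cv2.line(c,(i*s,12),(i*s,16),(0,0,255),1)
for j in range(8,h,10):
    cv2.putText(c,str(y+j),(w*s-30,j*s+3),0,.33,(0,0,255),1);cv2.line(c,(w*s-36,j*s),(w*s-32,j*s),(0,0,255),1)
cv2.imwrite('pics/w1c.png',c)
E
```

```text
(no output)
```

View pics/w1c.png

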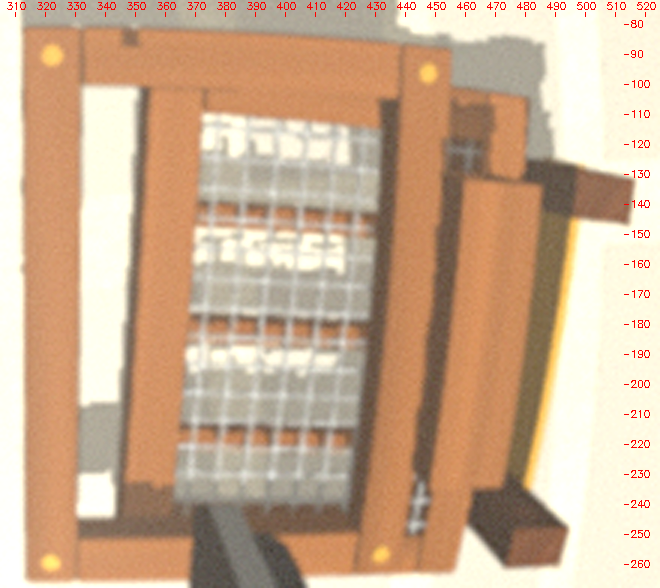

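```bash
cat > fit.py <<'E'
from h import *
from scipy.optimize import least_squares
C=np.load('C1.npy')
q=lambda u,v:(305+u/3,72+v/3)
W=lambda u,v,z:w_px2w(C,q(u,v),z)
sc=[W(*p,.048) for p in((52,55),(428,72),(380,554),(50,562))]
mm=[W(*p,.03) for p in((527,98),(455,572))]
rl=[W(*p,.065) for p in((465,178),(542,184),(505,488))]
co=[W(*p,.048) for p in((25,27),(451,47),(405,576),(27,580))]
for n,l in(('screws',sc),('corn',co),('mould',mm),('rail',rl)): print(n,np.round(l,4).tolist())
n=np.linalg.norm
print(n(sc[0]-sc[1]),n(sc[1]-sc[2]),n(sc[2]-sc[3]),n(sc[3]-sc[0]),'mould edge',n(mm[0]-mm[1]),'rail',n(rl[0]-rl[1]),n(rl[1]-rl[2]))
yaw=lambda v:np.degrees(np.arctan2(-v[0],v[1]))
print('yaw mould',yaw(mm[0]-mm[1]),'deckle',yaw(sc[0]-sc[3]),yaw(sc[1]-sc[2]),'rail',yaw(rl[1]-rl[2]),'centre',np.mean(sc,0),np.mean(co,0))
th=np.radians(yaw(mm[0]-mm[1]));ex=np.array([np.cos(th),np.sin(th),0]);print('mould c',(mm[0]+mm[1])/2-.068*ex)
# blocks: fit position (x,y), height with yaw -6.0deg
obs=np.array([q(*p) for p in((579,170),(633,180),(629,222),(573,212),(568,527),(553,565),(505,565))])
def mod(s):
    x,y,z=s[:3];t=s[3];ex=np.array([np.cos(t),np.sin(t),0]);ey=np.array([-np.sin(t),np.cos(t),0])
    pts=[(-12,70),(12,70),(12,54),(-12,54),(12,-54),(12,-70),(-12,-70)]
    return np.array([w_w2px(C,np.array([x,y,z])+ex*a/1e3+ey*b/1e3) for a,b in pts])
r=least_squares(lambda s:(mod(s)-obs).ravel(),[.63,.1,.06,-.1])
print('hinge fit x,y, top z, yaw',np.round(r.x[:3],4),np.degrees(r.x[3]),'res',np.round(r.fun*1,2))
E
python3 fit.py
```

```text
screws [[0.4651, 0.2122, 0.048], [0.5831, 0.203, 0.048], [0.5695, 0.0365, 0.048], [0.4514, 0.0462, 0.048]]
corn [[0.4578, 0.2213, 0.048], [0.5917, 0.2111, 0.048], [0.5803, 0.0258, 0.048], [0.443, 0.0397, 0.048]]
mould [[0.6298, 0.1945, 0.03], [0.6099, 0.0132, 0.03]]
rail [[0.5874, 0.1706, 0.065], [0.6154, 0.1683, 0.065], [0.6085, 0.0657, 0.065]]
0.11840795456309952 0.16698834498933732 0.11845238963423753 0.16654242703120864 mould edge 0.18246900338556843 rail 0.02809015098476435 0.10288698895506124
yaw mould -6.2539998852473015 deckle -4.695867822003372 -4.680327744271457 rail -3.854362991396669 centre [0.51727538 0.12449271 0.048     ] [0.51818358 0.12449092 0.048     ]
mould c [0.55223654 0.11125141 0.03      ]
hinge fit x,y, top z, yaw [0.6324 0.1025 0.0649] -7.436436799846912 res [-0.25 -0.85  0.84 -1.01  0.05  0.9  -0.31  1.57 -0.25 -0.75  1.08 -0.28
 -1.1   0.28]
```

Measurements agree with the known sizes to within 1 mm. The deckle's centre is (0.5173, 0.1245) at −4.7°, and the mould's is (0.5515, 0.1108) at −6.1°. The hinge is near (0.632, 0.1024) with the bore about 3–5 mm high. Next I descend and grip the front bar.

Emit:
apply_moves(
  moves=[
    [[0.03,0.015,-0.25],[0,0,0]],
    [[0.03,0.015,-0.5],[0,0,0]],
    [[0.03,0.015,-0.75],[0,0,0]],
    [[0.03,0.015,-0.9],[0,0,0]],
    [[0.03,0.015,-1.0],[0,0,0]],
    [[0.03,0.015,-1.0],[0,0,0]],
  ],
)

```text
time: 2.85
tool_pos: [0.4583, 0.1257, 0.0566]
ee_rot: [[0.088, 0.996, -0.003], [0.996, -0.088, -0.002], [-0.002, -0.003, -1.0]]
ft_force: [-0.2, -0.6, -0.1]
finger_gap: 0.597
finger_force: 0.0
```

Emit:
apply_moves(
  moves=[
    [[0,0,0],[0,0,0]],
    [[0,0,0],[0,0,0]],
    [[0,0,0],[0,0,0]],
    [[0,0,0],[0,0,0]],
    [[0,0,0],[0,0,0]],
    [[0,0,0],[0,0,0]],
  ],
  grip=-1,
  squeeze=30,
)

```text
time: 3.45
tool_pos: [0.4596, 0.1284, 0.0594]
ee_rot: [[0.084, 0.996, 0.002], [0.996, -0.084, -0.001], [-0.001, 0.002, -1.0]]
ft_force: [-1.9, -2.6, 7.0]
finger_gap: 0.198
finger_force: 33.7
```

Emit:
apply_moves(
  moves=[
    [[0,0,0.007],[0,0,0]],
    [[0,0,0.015],[0,0,0]],
    [[0,0,0.015],[0,0,0]],
    [[0,0,0.015],[0,0,0]],
  ],
)

```text
time: 3.85
tool_pos: [0.4588, 0.1289, 0.0605]
ee_rot: [[0.083, 0.997, -0.0], [0.997, -0.083, 0.0], [0.0, -0.0, -1.0]]
ft_force: [0.6, -0.8, -3.1]
finger_gap: 0.196
finger_force: 32.6
```

Emit:
apply_moves(
  moves=[
    [[0.004,-0.015,0],[0,0,-0.008]],
    [[0.008,-0.03,0],[0,0,-0.016]],
    [[0.013,-0.045,0],[0,0,-0.024]],
    [[0.017,-0.059,0],[0,0,-0.031]],
    [[0.017,-0.059,0],[0,0,-0.031]],
    [[0.017,-0.059,0],[0,0,-0.031]],
  ],
)

```text
time: 4.45
tool_pos: [0.4615, 0.1198, 0.0605]
ee_rot: [[0.108, 0.994, -0.0], [0.994, -0.108, -0.0], [-0.0, -0.0, -1.0]]
ft_force: [0.6, -0.6, -2.8]
finger_gap: 0.197
finger_force: 32.5
```

```bash
python3 - <<'E'
from h import *
C=wpose();np.save('C2.npy',C);im=snap('wrist','w2')
x,y,w,h,s=400,70,160,196,3
c=cv2.resize(im[y:y+h,x:x+w,::-1],None,fx=s,fy=s,interpolation=cv2.INTER_CUBIC);c=cv2.convertScaleAbs(c,alpha=1.5,beta=20)
for i in range(0,w,10):
    cv2.putText(c,str(x+i),(i*s-9,9),0,.33,(0,0,255),1);cv2.line(c,(i*s,12),(i*s,16),(0,0,255),1)
for j in range(0,h,10):
    cv2.putText(c,str(y+j),(w*s-30,j*s+3),0,.33,(0,0,255),1)
cv2.imwrite('pics/w2c.png',c)
E
```

```text
(no output)
```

View pics/w2c.png

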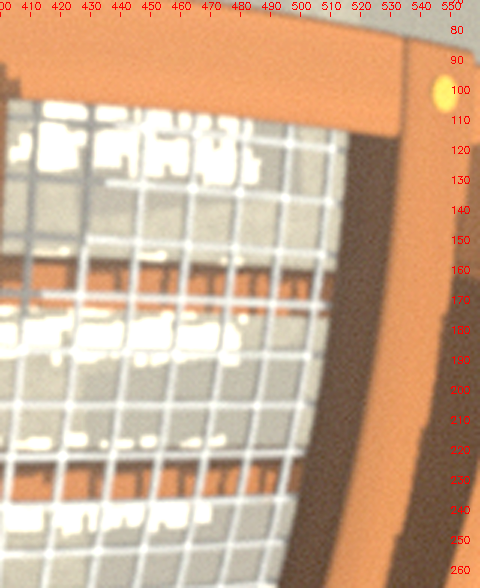

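That crop missed the rail, which lies farther right (beyond column 550). I'll recrop the same image.

```bash
python3 - <<'E'
from h import *
C=np.load('C2.npy')
th=np.radians(-6.1);ex=np.array([np.cos(th),np.sin(th),0]);ey=np.array([-np.sin(th),np.cos(th),0])
for a,b in((-12,54),(12,-70)):print(w_w2px(C,np.array([.632,.1024,.063])+ex*a/1e3+ey*b/1e3))
im=cv2.imread('pics/w2_raw.png')
x,y,w,h,s=520,90,120,290,2
c=cv2.resize(im[y:y+h,x:x+w],None,fx=2*s,fy=s,interpolation=cv2.INTER_CUBIC);c=cv2.convertScaleAbs(c,alpha=1.5,beta=20)
for i in range(0,w,10):
    cv2.putText(c,str(x+i),(i*2*s-9,9),0,.33,(0,0,255),1);cv2.line(c,(i*2*s,12),(i*2*s,16),(0,0,255),1)
for j in range(0,h,10):
    cv2.putText(c,str(y+j),(w*2*s-30,j*s+3),0,.33,(0,0,255),1)
cv2.imwrite('pics/w2d.png',c)
E
```

```text
[604.99679753 165.55910595]
[570.5519172 336.1800615]
```

View pics/w2d.png

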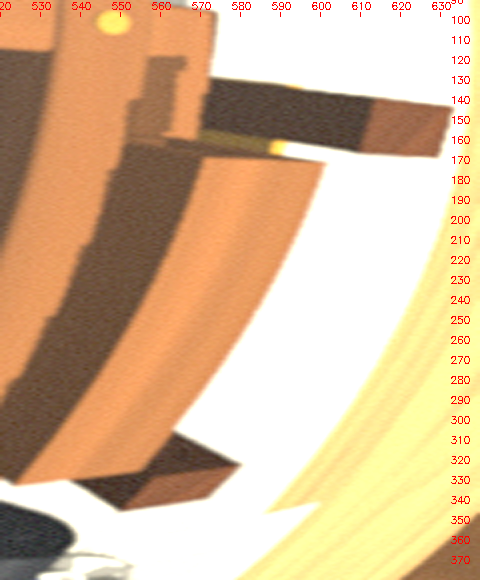

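Rail top corners are (571.3,167.5), (601.5,171), (555.5,325), (523.8,332.5). Left block top corners are (610,166.5), (613.8,138.5), (633,143.5), (630,168.5), and right block (580,321.5), (572,339), (550,345.5).

```bash
python3 - <<'E'
from h import *
from scipy.optimize import least_squares
C=np.load('C2.npy')
def fit(obs,pts,z0,fixz=False,yaw=None):
    obs=np.array(obs)
    def f(s):
        t=s[3] if yaw is None else yaw
        R=np.array([[np.cos(t),-np.sin(t)],[np.sin(t),np.cos(t)]])
        return (np.array([w_w2px(C,[*(s[:2]+R@np.array(p)/1e3),z0 if fixz else s[2]]) for p in pts])-obs).ravel()
    r=least_squares(f,[.62,.1,z0,-.1]);print(np.round(r.x[:3],4),'yaw',round(np.degrees(r.x[3] if yaw is None else yaw),2),'res',np.round(r.fun,1));return r.x
rail=[(571.3,167.5),(601.5,171),(555.5,325),(523.8,332.5)];rp=[(-14,51),(14,51),(14,-51),(-14,-51)]
a=fit(rail,rp,.065,True); fit(rail,rp,.065)
blk=[(610,166.5),(613.8,138.5),(633,143.5),(630,168.5),(580,321.5),(572,339),(550,345.5)];bp=[(-12,54),(-12,70),(12,70),(12,54),(12,-54),(12,-70),(-12,-70)]
b=fit(blk,bp,.063); b=fit(blk,bp,.063,yaw=np.radians(-6.1))
t=np.radians(-6.1);d=(b-a)[:2];print('rail->hinge in mould axes',d@[np.cos(t),np.sin(t)],d@[-np.sin(t),np.cos(t)])
E
```

```text
[0.6013 0.1062 0.105 ] yaw -6.09 res [-0.1  0.7  0.5 -0.6 -0.4 -0.4 -0.   0.1]
[0.6012 0.1062 0.0651] yaw -6.07 res [-0.1  0.7  0.5 -0.6 -0.4 -0.3 -0.   0.1]
[0.6328 0.1021 0.0655] yaw -7.04 res [-0.3  0.2 -0.  -0.3  0.7 -0.6 -0.3  0.9  0.5 -0.  -0.2 -0.3 -0.3 -0. ]
[0.632  0.1023 0.0662] yaw -6.1 res [-1.   0.6 -0.9 -0.2  0.2 -1.1 -0.6  0.6  1.3  0.2  0.9 -0.1  0.5  0.6]
rail->hinge in mould axes 0.030996271313955347 -0.000655689527742883
```

Emit:
apply_moves(
  moves=[
    [[0.02,-0.003,0],[0,0,0]],
    [[0.045,-0.006,0],[0,0,0]],
    [[0.07,-0.009,0],[0,0,0]],
    [[0.095,-0.012,0],[0,0,0]],
    [[0.12,-0.015,0],[0,0,0]],
    [[0.145,-0.018,0],[0,0,0]],
    [[0.165,-0.021,0],[0,0,0]],
    [[0.172,-0.022,0],[0,0,0]],
    [[0.172,-0.022,0],[0,0,0]],
  ],
)

```text
time: 5.4
tool_pos: [0.4877, 0.1168, 0.0606]
ee_rot: [[0.107, 0.994, 0.001], [0.994, -0.107, 0.0], [0.0, 0.001, -1.0]]
ft_force: [-0.1, -0.8, -3.1]
finger_gap: 0.201
finger_force: 32.5
```

Emit:
apply_moves(
  moves=[
    [[0.005,-0.0005,0],[0,0,0]],
    [[0.01,-0.001,-0.002],[0,0,0]],
    [[0.015,-0.0015,-0.003],[0,0,0]],
    [[0.02,-0.002,-0.003],[0,0,0]],
    [[0.023,-0.0025,-0.003],[0,0,0]],
    [[0.023,-0.0025,-0.003],[0,0,0]],
  ],
)

```text
time: 6.0
tool_pos: [0.4908, 0.1165, 0.0601]
ee_rot: [[0.107, 0.994, 0.0], [0.994, -0.107, 0.0], [0.0, 0.0, -1.0]]
ft_force: [-1.6, -0.3, -2.2]
finger_gap: 0.203
finger_force: 32.6
```

Emit:
apply_moves(
  moves=[
    [[0.005,-0.0005,0],[0,0,0]],
    [[0.01,-0.001,-0.002],[0,0,0]],
    [[0.013,-0.0015,-0.003],[0,0,0]],
    [[0.013,-0.0015,-0.003],[0,0,0]],
  ],
)

```text
time: 6.4
tool_pos: [0.4922, 0.1164, 0.0596]
ee_rot: [[0.107, 0.994, -0.001], [0.994, -0.107, 0.0], [-0.0, -0.001, -1.0]]
ft_force: [-3.9, 1.3, -1.1]
finger_gap: 0.202
finger_force: 32.8
```

Emit:
apply_moves(
  moves=[
    [[0.006,-0.0005,0],[0,0,0]],
    [[0.01,-0.001,0],[0,0,0]],
    [[0.014,-0.0015,0],[0,0,0]],
    [[0.014,-0.0015,0],[0,0,0]],
  ],
)

```text
time: 6.8
tool_pos: [0.4923, 0.1165, 0.0595]
ee_rot: [[0.106, 0.994, -0.004], [0.994, -0.106, -0.001], [-0.001, -0.004, -1.0]]
ft_force: [-9.7, 1.6, 5.0]
finger_gap: 0.199
finger_force: 33.5
```

Butted: 9.7 N with no further travel, so the bore axis lies near x = 0.632. I'll relax, release and rise.

Emit:
apply_moves(
  moves=[
    [[-0.006,0.0005,0],[0,0,0]],
    [[-0.011,0.001,0],[0,0,0]],
    [[-0.011,0.001,0],[0,0,0]],
  ],
)

```text
time: 7.1
tool_pos: [0.4922, 0.1164, 0.0595]
ee_rot: [[0.107, 0.994, -0.001], [0.994, -0.107, 0.0], [-0.0, -0.001, -1.0]]
ft_force: [-5.4, 1.3, 0.4]
finger_gap: 0.2
finger_force: 32.9
```

Emit:
apply_moves(
  moves=[
    [[-0.011,0.001,0],[0,0,0]],
    [[-0.011,0.001,0],[0,0,0]],
    [[-0.011,0.001,0],[0,0,0]],
    [[-0.011,0.001,0],[0,0,0]],
  ],
  grip=-0.2,
)

```text
time: 7.5
tool_pos: [0.4923, 0.1162, 0.06]
ee_rot: [[0.108, 0.994, 0.001], [0.994, -0.108, 0.0], [0.0, 0.001, -1.0]]
ft_force: [-0.4, 0.6, 0.4]
finger_gap: 0.399
finger_force: 0.0
```

Emit:
apply_moves(
  moves=[
    [[0,0,0.1],[0,0,0]],
    [[0,0,0.3],[0,0,0]],
    [[0,0,0.6],[0,0,0]],
    [[0,0,0.9],[0,0,0]],
    [[0,0,0.9],[0,0,0]],
    [[0,0,0.9],[0,0,0]],
  ],
)

```text
time: 8.1
tool_pos: [0.4924, 0.1163, 0.1967]
ee_rot: [[0.108, 0.994, 0.004], [0.994, -0.108, -0.0], [-0.0, 0.004, -1.0]]
ft_force: [-0.1, 0.9, -0.2]
finger_gap: 0.403
finger_force: 0.0
```

```bash
python3 - <<'E'
from h import *
C=wpose();np.save('C3.npy',C);im=snap('wrist','w3')
c=cv2.resize(im[60:300,290:590,::-1],None,fx=2.5,fy=2.5,interpolation=cv2.INTER_CUBIC);c=cv2.convertScaleAbs(c,alpha=1.4,beta=15)
cv2.imwrite('pics/w3.png',c)
E
```

```text
(no output)
```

View pics/w3.png

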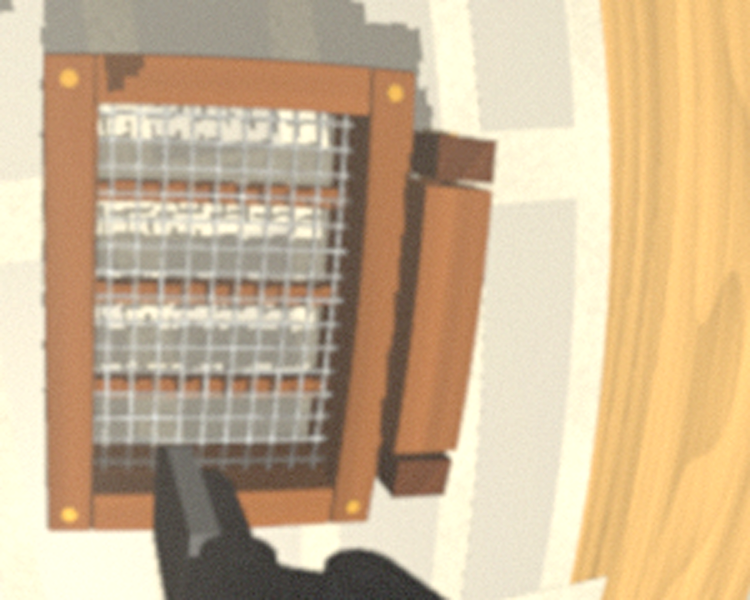

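The picture shows the deckle joined: its rail lies between the blocks with small gaps at both ends, rear bar butted. Next is the pin.

Emit:
apply_moves(
  moves=[
    [[-0.07,-0.25,0],[0,0,0]],
    [[-0.14,-0.5,0],[0,0,0]],
    [[-0.21,-0.75,0],[0,0,0]],
    [[-0.21,-1.0,0],[0,0,0]],
    [[-0.21,-1.0,0],[0,0,0]],
  ],
)

```text
time: 8.65
tool_pos: [0.4581, -0.0396, 0.193]
ee_rot: [[0.115, 0.993, -0.004], [0.993, -0.115, -0.002], [-0.002, -0.004, -1.0]]
ft_force: [-0.2, 0.2, -0.5]
finger_gap: 0.397
finger_force: 0.0
```

Emit:
apply_moves(
  moves=[
    [[0,-0.3,0],[0,0,0]],
    [[0,-0.6,0],[0,0,0]],
    [[0,-1.0,0],[0,0,0]],
    [[0,-1.0,0],[0,0,0]],
  ],
)

```text
time: 9.05
tool_pos: [0.4584, -0.1895, 0.1932]
ee_rot: [[0.115, 0.993, -0.002], [0.993, -0.115, -0.001], [-0.001, -0.002, -1.0]]
ft_force: [-0.2, -0.8, 0.1]
finger_gap: 0.402
finger_force: 0.0
```

Emit:
apply_moves(
  moves=[
    [[0,-0.3,0],[0,0,0]],
    [[0,-0.6,0],[0,0,0]],
    [[0,-0.85,0],[0,0,0]],
    [[0,-1.0,0],[0,0,0]],
    [[0,-1.0,0],[0,0,0]],
  ],
  grip=0.1,
)

```text
time: 9.55
tool_pos: [0.4587, -0.3367, 0.193]
ee_rot: [[0.113, 0.994, -0.002], [0.994, -0.113, 0.001], [0.001, -0.002, -1.0]]
ft_force: [0.4, 0.7, -0.5]
finger_gap: 0.552
finger_force: 0.0
```

```bash
python3 - <<'E'
from h import *
C=wpose();np.save('C4.npy',C);im=snap('wrist','w4')
print(get_obs()['tool_pos'])
for p in((.461,-.3335,.036),(.4661,-.2838,.036),(.4807,-.1362,.036),(.4579,-.3577,.036)):print(w_w2px(C,p))
x,y,w,h,s=230,60,200,200,3
x,y,w,h,s=250,40,130,290,2
c=cv2.resize(im[y:y+h,x:x+w,::-1],None,fx=2*s,fy=s,interpolation=cv2.INTER_CUBIC);c=cv2.convertScaleAbs(c,alpha=1.4,beta=15)
for i in range(0,w,10):
    cv2.putText(c,str(x+i),(i*2*s-9,9),0,.33,(0,0,255),1);cv2.line(c,(i*2*s,12),(i*2*s,16),(0,0,255),1)
for j in range(0,h,10):
    cv2.putText(c,str(y+j),(w*2*s-30,j*s+3),0,.33,(0,0,255),1)
cv2.imwrite('pics/w4.png',c)
E
```

```text
[ 0.45926937 -0.33397305  0.19317748]
[319.90596336 180.32877378]
[319.37987398 126.26204024]
[317.04216    -30.00425237]
[319.48964661 205.28042682]
```

View pics/w4.png

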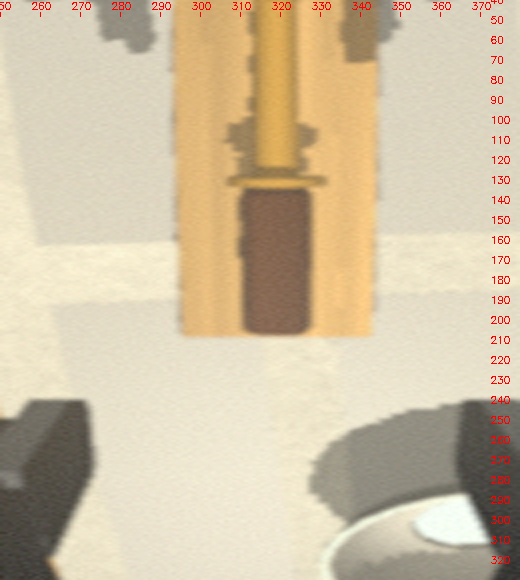

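The handle runs from (319.4,134) to (319.6,206), the collar's front edge is at row 128.5, and the shaft's axis is at column 319.3 up to row 40.

```bash
python3 - <<'E'
from h import *
C=np.load('C4.npy');print('cam',C[:3,3])
for n,p,z in(('collar front',(319.4,128.5),.047),('handle end top',(319.6,206.5),.048),('shaft',(319.3,41),.041),('shaft2',(319.3,120),.041)):print(n,np.round(w_px2w(C,p,z),4))
# hinge refit after joining, from w3
from scipy.optimize import least_squares
C=np.load('C3.npy');q=lambda u,v:(290+u/2.5,60+v/2.5)
def fit(obs,pts,z0,fixz,yaw):
    obs=np.array([q(*o) for o in obs]);R=np.array([[np.cos(yaw),-np.sin(yaw)],[np.sin(yaw),np.cos(yaw)]])
    r=least_squares(lambda s:(np.array([w_w2px(C,[*(s[:2]+R@np.array(p)/1e3),z0 if fixz else s[2]]) for p in pts])-obs).ravel(),[.62,.1,z0]);print(np.round(r.x,4),np.round(r.fun,1))
y=np.radians(-6.1)
fit([(426,180),(492,190),(456,450),(396,452)],[(-14,51),(14,51),(14,-51),(-14,-51)],.065,True,y)
fit([(438,138),(495,141),(490,180),(434,175),(400,455),(452,458),(445,494),(392,494)],[(-12,70),(12,70),(12,54),(-12,54),(-12,-54),(12,-54),(12,-70),(-12,-70)],.063,False,y)
E
```

```text
cam [ 0.46807049 -0.26325838  0.31402308]
collar front [ 0.466  -0.2849  0.047 ]
handle end top [ 0.4583 -0.3548  0.048 ]
shaft [ 0.4746 -0.2079  0.041 ]
shaft2 [ 0.4667 -0.2779  0.041 ]
[0.6316 0.1034 0.065 ] [ 0.1  1.5  0.1 -0.6  0.3 -0.8 -0.5 -0.3]
[0.6332 0.1021 0.0636] [-0.6 -1.7 -0.7 -0.7  0.1  1.1 -0.   1.4  0.1  1.5  0.3 -0.9  0.3 -1.1
  0.7  0.3]
```

Emit:
apply_moves(
  moves=[
    [[0.008,0,-0.3],[0,0,0]],
    [[0.008,0,-0.6],[0,0,0]],
    [[0.008,0,-0.85],[0,0,0]],
    [[0.008,0,-0.95],[0,0,0]],
    [[0.008,0,-1.0],[0,0,0]],
    [[0.008,0,-1.0],[0,0,0]],
  ],
)

```text
time: 10.2
tool_pos: [0.4617, -0.3325, 0.0447]
ee_rot: [[0.106, 0.994, -0.0], [0.994, -0.106, 0.001], [0.001, -0.0, -1.0]]
ft_force: [-0.3, -0.1, 0.6]
finger_gap: 0.549
finger_force: 0.0
```

```bash
python3 -c "
from h import *
o=get_obs();print(o['tool_pos'],o['ft_force'],o['ee_rot'])"
```

```text
[ 0.46174299 -0.33252558  0.0447246 ] [-0.28451533 -0.0887696   0.5702999 ] [[ 1.05807085e-01  9.94386676e-01 -3.30466303e-06]
 [ 9.94386242e-01 -1.05807036e-01  9.34330804e-04]
 [ 9.28736446e-04 -1.02144931e-04 -9.99999564e-01]]
```

Emit:
apply_moves(
  moves=[
    [[-0.006,-0.01,-0.03],[0,0,0]],
    [[-0.006,-0.01,-0.03],[0,0,0]],
    [[-0.006,-0.01,-0.03],[0,0,0]],
  ],
)

```text
time: 10.5
tool_pos: [0.4607, -0.3359, 0.0413]
ee_rot: [[0.108, 0.994, 0.001], [0.994, -0.108, -0.001], [-0.001, 0.001, -1.0]]
ft_force: [0.1, -0.2, -0.5]
finger_gap: 0.551
finger_force: 0.0
```

Emit:
apply_moves(
  moves=[
    [[0,0,0],[0,0,0]],
    [[0,0,0],[0,0,0]],
    [[0,0,0],[0,0,0]],
    [[0,0,0],[0,0,0]],
    [[0,0,0],[0,0,0]],
    [[0,0,0],[0,0,0]],
    [[0,0,0],[0,0,0]],
  ],
  grip=-1,
  squeeze=80,
)

```text
time: 11.2
tool_pos: [0.4605, -0.3355, 0.0408]
ee_rot: [[0.107, 0.994, 0.0], [0.994, -0.107, -0.001], [-0.001, 0.0, -1.0]]
ft_force: [-1.4, -0.4, 6.1]
finger_gap: 0.173
finger_force: 78.2
```

Emit:
apply_moves(
  moves=[
    [[0,0,0.05],[0,0,0]],
    [[0,0,0.15],[0,0,0]],
    [[0,0,0.3],[0,0,0]],
    [[0,0,0.4],[0,0,0]],
    [[0,0,0.4],[0,0,0]],
    [[0,0,0.4],[0,0,0]],
  ],
)

```text
time: 11.8
tool_pos: [0.4602, -0.3355, 0.1005]
ee_rot: [[0.108, 0.994, 0.0], [0.994, -0.108, -0.001], [-0.001, 0.001, -1.0]]
ft_force: [-0.3, -0.2, -1.2]
finger_gap: 0.178
finger_force: 78.0
```

```bash
python3 - <<'E'
from h import *
o=get_obs();C=wpose();np.save('C5.npy',C);im=snap('wrist','w5');print(o['tool_pos'],o['ee_rot'],o['moment'],o['ft_force'])
# brass shaft segmentation: print column extents of bright yellow per row
hsv=cv2.cvtColor(im,cv2.COLOR_RGB2HSV)
for r in range(0,200,8): print(r,[ (tuple(im[r,c])) for c in (300,310,318,326,336)] )
E
```

```text
[ 0.46017986 -0.33553284  0.10051574] [[ 1.07572315e-01  9.94197150e-01  4.72310739e-04]
 [ 9.94196967e-01 -1.07571905e-01 -8.22327014e-04]
 [-7.66747808e-04  5.58029525e-04 -9.99999550e-01]] [-0.12413782  0.04242626  0.00708869] [-0.25500246 -0.15328233 -1.20307285]
0 [(np.uint8(59), np.uint8(50), np.uint8(33)), (np.uint8(86), np.uint8(64), np.uint8(30)), (np.uint8(96), np.uint8(73), np.uint8(33)), (np.uint8(86), np.uint8(68), np.uint8(36)), (np.uint8(63), np.uint8(51), np.uint8(35))]
8 [(np.uint8(67), np.uint8(54), np.uint8(37)), (np.uint8(89), np.uint8(70), np.uint8(39)), (np.uint8(97), np.uint8(71), np.uint8(33)), (np.uint8(86), np.uint8(66), np.uint8(35)), (np.uint8(72), np.uint8(59), np.uint8(39))]
16 [(np.uint8(92), np.uint8(77), np.uint8(50)), (np.uint8(85), np.uint8(66), np.uint8(32)), (np.uint8(96), np.uint8(71), np.uint8(32)), (np.uint8(87), np.uint8(68), np.uint8(39)), (np.uint8(90), np.uint8(71), np.uint8(48))]
24 [(np.uint8(92), np.uint8(76), np.uint8(48)), (np.uint8(87), np.uint8(67), np.uint8(35)), (np.uint8(98), np.uint8(74), np.uint8(36)), (np.uint8(82), np.uint8(64
[... 4104 characters left out ...]
int8(75), np.uint8(46))]
176 [(np.uint8(96), np.uint8(77), np.uint8(52)), (np.uint8(87), np.uint8(71), np.uint8(41)), (np.uint8(89), np.uint8(71), np.uint8(40)), (np.uint8(88), np.uint8(71), np.uint8(44)), (np.uint8(115), np.uint8(91), np.uint8(59))]
184 [(np.uint8(61), np.uint8(52), np.uint8(39)), (np.uint8(63), np.uint8(50), np.uint8(37)), (np.uint8(65), np.uint8(52), np.uint8(41)), (np.uint8(63), np.uint8(51), np.uint8(39)), (np.uint8(61), np.uint8(50), np.uint8(39))]
192 [(np.uint8(61), np.uint8(51), np.uint8(39)), (np.uint8(66), np.uint8(54), np.uint8(41)), (np.uint8(58), np.uint8(49), np.uint8(36)), (np.uint8(60), np.uint8(47), np.uint8(37)), (np.uint8(62), np.uint8(52), np.uint8(40))]
```

The pin is held, axis parallel to the tool. From the butted pose, the jaw kinematics put the bore axis at a mould-x coordinate of 0.616. To get the bore's height I'll first carry the pin over the right block and lightly touch the block's top with it.

Emit:
apply_moves(
  moves=[
    [[0.19,0.18,0.05],[0,0,0]],
    [[0.38,0.36,0.05],[0,0,0]],
    [[0.57,0.54,0.05],[0,0,0]],
    [[0.76,0.72,0.05],[0,0,0]],
    [[0.949,0.9,0.05],[0,0,0]],
    [[0.949,0.9,0.05],[0,0,0]],
    [[0.949,0.9,0.05],[0,0,0]],
  ],
  squeeze=120,
)

```text
time: 12.55
tool_pos: [0.6024, -0.1982, 0.1063]
ee_rot: [[0.104, 0.995, -0.002], [0.995, -0.104, 0.001], [0.001, -0.002, -1.0]]
ft_force: [-0.3, 0.2, -1.8]
finger_gap: 0.168
finger_force: 117.7
```

Emit:
apply_moves(
  moves=[
    [[0,0.1,0],[0,0,0]],
    [[0,0.2,0],[0,0,0]],
    [[0,0.27,-0.05],[0,0,0]],
    [[0,0.27,-0.12],[0,0,0]],
    [[0,0.27,-0.18],[0,0,0]],
    [[0,0.27,-0.18],[0,0,0]],
    [[0,0.27,-0.18],[0,0,0]],
  ],
)

```text
time: 13.25
tool_pos: [0.6021, -0.1606, 0.0799]
ee_rot: [[0.108, 0.994, -0.001], [0.994, -0.108, -0.0], [-0.0, -0.001, -1.0]]
ft_force: [-0.8, -0.3, -1.5]
finger_gap: 0.166
finger_force: 117.7
```

```bash
python3 - <<'E'
from h import *
o=get_obs();R=np.array(o['ee_rot']);print(o['tool_pos'],R[:,0],o['moment'],o['ft_force'])
ex=np.array([.9943,-.1063]);ey=np.array([.1063,.9943]);n=o['tool_pos'][:2]+.2013*R[:2,0];print('nose ex,ey',n@ex,n@ey,'block face ey',.1689-.07)
E
```

```text
[ 0.60213382 -0.16055195  0.07993512] [ 1.08419437e-01  9.94105228e-01 -1.46855736e-04] [-0.02286845 -0.00084923 -0.00977238] [-0.79994067 -0.30639961 -1.48888947]
nose ex,ey 0.6161967047802533 0.10566273586685693 block face ey 0.09889999999999999
```

Emit:
apply_moves(
  moves=[
    [[0,0,0.013],[0,0,0]],
    [[0,0,0.013],[0,0,0]],
    [[0,0,0.013],[0,0,0]],
  ],
)

```text
time: 13.55
tool_pos: [0.6029, -0.16, 0.0831]
ee_rot: [[0.108, 0.994, 0.001], [0.994, -0.108, -0.0], [-0.0, 0.001, -1.0]]
ft_force: [0.2, -0.4, -0.8]
finger_gap: 0.163
finger_force: 117.7
```

```bash
python3 -c "
from h import *
for i in range(3):
    o=get_obs();print(o['time'],o['tool_pos'],o['moment'],o['ft_force']);eyes.snapshot('top')"
```

```text
13.55 [ 0.60293712 -0.15995046  0.08312191] [-0.09526502 -0.00012416  0.00041018] [ 0.2135165  -0.40583205 -0.83277817]
13.6 [ 0.60283    -0.15991781  0.08300305] [-0.13547735 -0.02363386  0.00602025] [ 0.12571868 -0.73565476 -1.45644269]
13.65 [ 0.60274702 -0.15983499  0.08288345] [-0.11432946  0.02319084 -0.04453784] [ 0.17717598  0.46842095 -1.41875797]
```

Emit:
apply_moves(
  moves=[
    [[0,0,-0.01],[0,0,0]],
    [[0,0,-0.016],[0,0,0]],
    [[0,0,-0.016],[0,0,0]],
    [[0,0,-0.016],[0,0,0]],
    [[0,0,-0.016],[0,0,0]],
  ],
)

```text
time: 14.2
tool_pos: [0.6026, -0.1597, 0.0802]
ee_rot: [[0.107, 0.994, -0.0], [0.994, -0.107, 0.0], [0.0, -0.0, -1.0]]
ft_force: [-0.3, -0.0, -0.3]
finger_gap: 0.161
finger_force: 117.7
```

```bash
cat > m.py <<'E'
from h import *
l=[]
for i in range(4):
    o=get_obs();l.append([*o['tool_pos'],*o['moment'],*o['ft_force']]);eyes.snapshot('top')
print(o['time'],np.round(np.mean(l,0),4).tolist(),np.round(o['ee_rot'][:,0],4))
E
python3 m.py
```

```text
14.35 [0.6026, -0.1597, 0.0802, -0.1435, 0.038, -0.0078, -0.344, -0.1834, -1.0272] [0.1073 0.9942 0.    ]
```

Emit:
apply_moves(
  moves=[
    [[0,0,-0.004],[0,0,0]],
    [[0,0,-0.009],[0,0,0]],
    [[0,0,-0.009],[0,0,0]],
  ],
)

```text
time: 14.7
tool_pos: [0.6025, -0.1597, 0.0787]
ee_rot: [[0.107, 0.994, -0.0], [0.994, -0.107, 0.0], [0.0, -0.0, -1.0]]
ft_force: [1.0, 0.1, -1.5]
finger_gap: 0.165
finger_force: 117.7
```

```bash
python3 m.py
```

```text
14.85 [0.6025, -0.1597, 0.0788, -0.106, 0.0229, 0.0081, 0.4421, 0.2077, -1.4869] [1.072e-01 9.942e-01 1.000e-04]
```

Emit:
apply_moves(
  moves=[
    [[0,0,-0.004],[0,0,0]],
    [[0,0,-0.008],[0,0,0]],
    [[0,0,-0.008],[0,0,0]],
  ],
)

```text
time: 15.2
tool_pos: [0.6025, -0.1597, 0.0775]
ee_rot: [[0.107, 0.994, -0.0], [0.994, -0.107, 0.0], [0.0, -0.0, -1.0]]
ft_force: [0.5, 1.3, -1.6]
finger_gap: 0.169
finger_force: 117.7
```

```bash
python3 m.py
```

```text
15.35 [0.6026, -0.1597, 0.0776, -0.1257, 0.0016, 0.0085, 0.2812, 0.3088, -1.4803] [0.1072 0.9942 0.    ]
```

Emit:
apply_moves(
  moves=[
    [[0,0,-0.004],[0,0,0]],
    [[0,0,-0.008],[0,0,0]],
    [[0,0,-0.008],[0,0,0]],
  ],
)

```text
time: 15.7
tool_pos: [0.6025, -0.1597, 0.0763]
ee_rot: [[0.107, 0.994, -0.0], [0.994, -0.107, 0.0], [0.0, -0.0, -1.0]]
ft_force: [0.4, -0.6, -0.3]
finger_gap: 0.167
finger_force: 117.7
```

```bash
python3 m.py
```

```text
15.85 [0.6026, -0.1597, 0.0764, -0.1263, 0.0338, -0.0123, 0.2317, -0.206, -1.0453] [0.1072 0.9942 0.    ]
```

Emit:
apply_moves(
  moves=[
    [[0,0,-0.004],[0,0,0]],
    [[0,0,-0.008],[0,0,0]],
    [[0,0,-0.008],[0,0,0]],
  ],
)

```text
time: 16.2
tool_pos: [0.6027, -0.1597, 0.0753]
ee_rot: [[0.107, 0.994, 0.0], [0.994, -0.107, 0.0], [0.0, 0.0, -1.0]]
ft_force: [0.1, -0.4, -1.3]
finger_gap: 0.169
finger_force: 117.9
```

```bash
python3 m.py
```

```text
16.35 [0.6027, -0.1597, 0.0754, 0.0929, 0.0008, 0.0378, -0.0123, -0.2458, -0.4867] [1.073e-01 9.942e-01 1.000e-04]
```

Contact was felt at TCP z ≈ 0.0756 (about 1 N), so the bore is aligned at TCP z ≈ 0.0586. I'll back off, lower, and come up to the face.

Emit:
apply_moves(
  moves=[
    [[0,0,0.02],[0,0,0]],
    [[-0.007,-0.06,0.03],[0,0,0]],
    [[-0.016,-0.12,0.03],[0,0,0]],
    [[-0.016,-0.12,-0.02],[0,0,0]],
    [[-0.016,-0.12,-0.08],[0,0,0]],
    [[-0.016,-0.12,-0.111],[0,0,0]],
    [[-0.016,-0.12,-0.111],[0,0,0]],
    [[-0.016,-0.12,-0.111],[0,0,0]],
  ],
)

```text
time: 17.2
tool_pos: [0.6001, -0.1771, 0.0582]
ee_rot: [[0.106, 0.994, -0.001], [0.994, -0.106, 0.001], [0.001, -0.001, -1.0]]
ft_force: [0.2, 0.1, -1.1]
finger_gap: 0.17
finger_force: 117.8
```

```bash
python3 m.py
```

```text
17.35 [0.6004, -0.1772, 0.0586, -0.0793, -0.0146, 0.0172, 0.2151, 0.0815, -1.2345] [1.068e-01 9.943e-01 1.000e-04]
```

Emit:
apply_moves(
  moves=[
    [[0.003,0.025,0],[0,0,0]],
    [[0.005,0.045,0],[0,0,0]],
    [[0.006,0.058,0],[0,0,0]],
    [[0.007,0.066,0],[0,0,0]],
    [[0.008,0.073,0],[0,0,0]],
    [[0.0085,0.08,0],[0,0,0]],
    [[0.0085,0.08,0],[0,0,0]],
  ],
)

```text
time: 18.1
tool_pos: [0.6015, -0.1655, 0.0586]
ee_rot: [[0.107, 0.994, 0.0], [0.994, -0.107, 0.0], [0.0, 0.0, -1.0]]
ft_force: [0.3, 0.4, -1.1]
finger_gap: 0.166
finger_force: 117.8
```

```bash
python3 m.py
```

```text
18.25 [0.6015, -0.1657, 0.0586, -0.1352, 0.0211, -0.0092, -0.1067, 0.1084, -1.3534] [ 0.1074  0.9942 -0.    ]
```

Emit:
apply_moves(
  moves=[
    [[0.001,0.009,0],[0,0,0]],
    [[0.002,0.018,0],[0,0,0]],
    [[0.003,0.027,0],[0,0,0]],
    [[0.003,0.027,0],[0,0,0]],
  ],
)

```text
time: 18.7
tool_pos: [0.602, -0.1612, 0.0586]
ee_rot: [[0.107, 0.994, 0.0], [0.994, -0.107, 0.0], [0.0, -0.0, -1.0]]
ft_force: [0.9, 1.0, -1.5]
finger_gap: 0.166
finger_force: 117.8
```

```bash
python3 m.py
```

```text
18.85 [0.602, -0.1614, 0.0586, -0.0951, 0.0045, -0.0011, 0.2964, 0.0016, -1.3887] [0.1072 0.9942 0.    ]
```

Emit:
apply_moves(
  moves=[
    [[0.001,0.01,0],[0,0,0]],
    [[0.002,0.02,0],[0,0,0]],
    [[0.0035,0.033,0],[0,0,0]],
    [[0.0035,0.033,0],[0,0,0]],
  ],
)

```text
time: 19.3
tool_pos: [0.6026, -0.156, 0.0587]
ee_rot: [[0.107, 0.994, 0.0], [0.994, -0.107, 0.0], [0.0, 0.0, -1.0]]
ft_force: [0.4, 0.3, -1.4]
finger_gap: 0.167
finger_force: 117.8
```

```bash
python3 m.py
```

```text
19.45 [0.6025, -0.1564, 0.0586, -0.0822, 0.0029, -0.0164, 0.4117, 0.0538, -1.5462] [0.1072 0.9942 0.    ]
```

Emit:
apply_moves(
  moves=[
    [[0.001,0.01,0],[0,0,0]],
    [[0.002,0.02,0],[0,0,0]],
    [[0.003,0.03,0],[0,0,0]],
    [[0.0043,0.04,0],[0,0,0]],
    [[0.0043,0.04,0],[0,0,0]],
  ],
)

```text
time: 20.0
tool_pos: [0.6032, -0.1502, 0.0587]
ee_rot: [[0.107, 0.994, 0.0], [0.994, -0.107, 0.0], [0.0, 0.0, -1.0]]
ft_force: [-0.3, -0.9, -0.9]
finger_gap: 0.168
finger_force: 117.8
```

Emit:
apply_moves(
  moves=[
    [[0.001,0.01,0],[0,0,0]],
    [[0.002,0.02,0],[0,0,0]],
    [[0.003,0.03,0],[0,0,0]],
    [[0.003,0.03,0],[0,0,0]],
  ],
)

```text
time: 20.4
tool_pos: [0.6036, -0.1458, 0.0587]
ee_rot: [[0.107, 0.994, 0.0], [0.994, -0.107, 0.0], [0.0, 0.0, -1.0]]
ft_force: [-0.4, 0.1, -2.0]
finger_gap: 0.163
finger_force: 117.8
```

```bash
python3 m.py
```

```text
20.55 [0.6036, -0.146, 0.0586, -0.0553, -0.0197, -0.066, 0.332, -0.1029, -1.3781] [1.072e-01 9.942e-01 1.000e-04]
```

Emit:
apply_moves(
  moves=[
    [[0.002,0.02,0],[0,0,0]],
    [[0.0043,0.04,0],[0,0,0]],
    [[0.0065,0.06,0],[0,0,0]],
    [[0.0086,0.08,0],[0,0,0]],
    [[0.0108,0.1,0],[0,0,0]],
    [[0.0108,0.1,0],[0,0,0]],
  ],
)

```text
time: 21.2
tool_pos: [0.6053, -0.1302, 0.0587]
ee_rot: [[0.106, 0.994, 0.0], [0.994, -0.106, 0.001], [0.001, 0.0, -1.0]]
ft_force: [0.5, 0.9, -1.7]
finger_gap: 0.168
finger_force: 117.8
```

```bash
python3 m.py
```

```text
21.35 [0.6052, -0.1307, 0.0586, -0.0682, -0.0439, -0.0305, 0.3548, 0.0441, -1.4982] [0.1071 0.9942 0.    ]
```

Emit:
apply_moves(
  moves=[
    [[0.002,0.02,0],[0,0,0]],
    [[0.0043,0.04,0],[0,0,0]],
    [[0.0065,0.06,0],[0,0,0]],
    [[0.0086,0.08,0],[0,0,0]],
    [[0.0108,0.1,0],[0,0,0]],
    [[0.0108,0.1,0],[0,0,0]],
  ],
)

```text
time: 22.0
tool_pos: [0.6069, -0.1152, 0.0587]
ee_rot: [[0.106, 0.994, 0.0], [0.994, -0.106, 0.001], [0.001, 0.0, -1.0]]
ft_force: [0.7, 0.1, -0.9]
finger_gap: 0.164
finger_force: 117.8
```

```bash
python3 m.py
```

```text
22.15 [0.6068, -0.1157, 0.0586, -0.0726, -0.0161, -0.0318, 0.1192, 0.1288, -1.3231] [0.1071 0.9942 0.    ]
```

Emit:
apply_moves(
  moves=[
    [[0.003,0.025,0],[0,0,0]],
    [[0.0055,0.05,0],[0,0,0]],
    [[0.008,0.075,0],[0,0,0]],
    [[0.0108,0.1,0],[0,0,0]],
    [[0.0135,0.125,0],[0,0,0]],
    [[0.016,0.15,0],[0,0,0]],
    [[0.016,0.15,0],[0,0,0]],
  ],
)

```text
time: 22.9
tool_pos: [0.6093, -0.0926, 0.0587]
ee_rot: [[0.106, 0.994, 0.0], [0.994, -0.106, 0.001], [0.001, 0.0, -1.0]]
ft_force: [0.8, 0.2, -1.5]
finger_gap: 0.166
finger_force: 117.8
```

```bash
python3 m.py
```

```text
23.05 [0.6092, -0.0933, 0.0586, -0.0997, -0.0117, 0.0049, 0.423, 0.3888, -1.125] [ 1.073e-01  9.942e-01 -1.000e-04]
```

Emit:
apply_moves(
  moves=[
    [[0.003,0.025,0],[0,0,0]],
    [[0.0055,0.05,0],[0,0,0]],
    [[0.008,0.075,0],[0,0,0]],
    [[0.0108,0.1,0],[0,0,0]],
    [[0.0135,0.125,0],[0,0,0]],
    [[0.016,0.15,0],[0,0,0]],
    [[0.0185,0.175,0],[0,0,0]],
    [[0.0215,0.2,0],[0,0,0]],
    [[0.0245,0.23,0],[0,0,0]],
    [[0.0245,0.23,0],[0,0,0]],
  ],
)

```text
time: 24.1
tool_pos: [0.613, -0.0579, 0.0587]
ee_rot: [[0.106, 0.994, 0.0], [0.994, -0.106, 0.001], [0.001, 0.0, -1.0]]
ft_force: [0.4, 0.1, -1.5]
finger_gap: 0.165
finger_force: 117.8
```

```bash
python3 m.py
```

```text
24.25 [0.6129, -0.0587, 0.0586, -0.0988, 0.0062, -0.001, -0.1057, -0.1436, -1.4486] [ 1.073e-01  9.942e-01 -2.000e-04]
```

Emit:
apply_moves(
  moves=[
    [[0.0022,0.02,0],[0,0,0]],
    [[0.0045,0.042,0],[0,0,0]],
    [[0.0065,0.062,0],[0,0,0]],
    [[0.0075,0.072,0],[0,0,0]],
    [[0.0087,0.082,0],[0,0,0]],
    [[0.0095,0.09,0],[0,0,0]],
    [[0.0104,0.098,0],[0,0,0]],
    [[0.011,0.104,0],[0,0,0]],
    [[0.0113,0.108,0],[0,0,0]],
    [[0.0113,0.108,0],[0,0,0]],
  ],
)

```text
time: 25.3
tool_pos: [0.6146, -0.0429, 0.0586]
ee_rot: [[0.107, 0.994, 0.0], [0.994, -0.107, -0.0], [-0.0, 0.0, -1.0]]
ft_force: [0.7, -1.1, -1.5]
finger_gap: 0.166
finger_force: 117.8
```

```bash
python3 m.py
```

```text
25.45 [0.6146, -0.043, 0.0586, -0.1375, 0.0051, -0.0052, 0.163, -0.6486, -1.6214] [ 0.1073  0.9942 -0.    ]
```

Emit:
apply_moves(
  moves=[
    [[0.0005,0.005,0],[0,0,0]],
    [[0.001,0.01,0],[0,0,0]],
    [[0.0015,0.015,0],[0,0,0]],
    [[0.0015,0.015,0],[0,0,0]],
  ],
)

```text
time: 25.9
tool_pos: [0.6146, -0.0422, 0.0585]
ee_rot: [[0.108, 0.994, -0.001], [0.994, -0.108, -0.002], [-0.002, -0.0, -1.0]]
ft_force: [-0.3, -4.6, -1.0]
finger_gap: 0.166
finger_force: 117.8
```

```bash
python3 m.py
```

```text
26.05 [0.6146, -0.0422, 0.0585, -1.0942, 0.1613, 0.0752, -0.3221, -5.3261, -0.6182] [ 0.1082  0.9941 -0.0016]
```

The nose has met the second block's face (5 N). I'll ease the press and search slightly around: lower first.

Emit:
apply_moves(
  moves=[
    [[0,-0.004,0],[0,0,0]],
    [[0,-0.004,-0.002],[0,0,0]],
    [[0,-0.004,-0.004],[0,0,0]],
    [[0,-0.004,-0.006],[0,0,0]],
    [[0,-0.004,-0.006],[0,0,0]],
  ],
)

```text
time: 26.6
tool_pos: [0.6149, -0.0422, 0.058]
ee_rot: [[0.108, 0.994, 0.0], [0.994, -0.108, -0.001], [-0.001, 0.0, -1.0]]
ft_force: [-0.6, -4.9, 1.7]
finger_gap: 0.161
finger_force: 118.1
```

```bash
python3 m.py
```

```text
26.75 [0.6149, -0.0422, 0.058, -0.9771, 0.2242, 0.12, -1.001, -5.8461, 1.0292] [ 0.1077  0.9942 -0.001 ]
```

Emit:
apply_moves(
  moves=[
    [[-0.001,-0.01,0.003],[0,0,0]],
    [[-0.002,-0.02,0.006],[0,0,0]],
    [[-0.002,-0.02,0.006],[0,0,0]],
    [[-0.002,-0.02,0.006],[0,0,0]],
  ],
)

```text
time: 27.2
tool_pos: [0.6145, -0.0432, 0.0586]
ee_rot: [[0.106, 0.994, 0.0], [0.994, -0.106, 0.001], [0.001, 0.0, -1.0]]
ft_force: [-0.1, -0.7, -1.3]
finger_gap: 0.166
finger_force: 117.7
```

```bash
python3 m.py
```

```text
27.35 [0.6145, -0.0434, 0.0586, -0.1166, 0.0156, -0.0021, 0.5499, -0.2615, -1.233] [1.066e-01 9.943e-01 7.000e-04]
```

Emit:
apply_moves(
  moves=[
    [[0,0,-0.004],[0,0,0]],
    [[0,0,-0.008],[0,0,0]],
    [[0,0,-0.008],[0,0,0]],
  ],
)

```text
time: 27.7
tool_pos: [0.6148, -0.0441, 0.0578]
ee_rot: [[0.107, 0.994, 0.001], [0.994, -0.107, 0.0], [0.0, 0.001, -1.0]]
ft_force: [-1.3, 1.2, 1.2]
finger_gap: 0.17
finger_force: 118.2
```

```bash
python3 m.py
```

```text
27.85 [0.6147, -0.0441, 0.0577, 0.2281, 0.1256, 0.0587, -0.9727, 0.1146, 1.922] [1.071e-01 9.942e-01 3.000e-04]
```

Emit:
apply_moves(
  moves=[
    [[0,0,0.008],[0,0,0]],
    [[0,0,0.016],[0,0,0]],
    [[0,0,0.016],[0,0,0]],
  ],
)

```text
time: 28.2
tool_pos: [0.6142, -0.0447, 0.0596]
ee_rot: [[0.107, 0.994, -0.0], [0.994, -0.107, -0.0], [-0.0, -0.0, -1.0]]
ft_force: [-0.0, -0.3, -2.4]
finger_gap: 0.169
finger_force: 117.8
```

```bash
python3 m.py
```

```text
28.35 [0.6143, -0.0446, 0.0596, -0.1364, -0.0229, 0.0222, 0.2832, 0.0357, -1.7139] [ 1.074e-01  9.942e-01 -2.000e-04]
```

Emit:
apply_moves(
  moves=[
    [[0,0,0.004],[0,0,0]],
    [[0,0,0.006],[0,0,0]],
    [[0,0,0.006],[0,0,0]],
  ],
)

```text
time: 28.7
tool_pos: [0.6142, -0.0445, 0.0603]
ee_rot: [[0.107, 0.994, -0.001], [0.994, -0.107, -0.0], [-0.0, -0.001, -1.0]]
ft_force: [0.6, 0.9, -5.7]
finger_gap: 0.167
finger_force: 117.2
```

```bash
python3 m.py
```

```text
28.85 [0.6142, -0.0445, 0.0603, -0.4823, -0.1868, -0.1101, 0.4962, 0.2122, -5.825] [ 1.073e-01  9.942e-01 -1.000e-04]
```

Emit:
apply_moves(
  moves=[
    [[0,0,-0.006],[0,0,0]],
    [[0.004,0,-0.011],[0,0,0]],
    [[0.008,0,-0.011],[0,0,0]],
    [[0.008,0,-0.011],[0,0,0]],
  ],
)

```text
time: 29.3
tool_pos: [0.6158, -0.0441, 0.0593]
ee_rot: [[0.107, 0.994, 0.0], [0.994, -0.107, 0.0], [0.0, 0.0, -1.0]]
ft_force: [-0.6, 0.8, -0.0]
finger_gap: 0.168
finger_force: 117.7
```

```bash
python3 m.py
```

```text
29.45 [0.6158, -0.0441, 0.0593, -0.0634, 0.1109, 0.0322, -0.3487, 0.3459, -0.9538] [1.070e-01 9.943e-01 2.000e-04]
```

Emit:
apply_moves(
  moves=[
    [[-0.008,0,0],[0,0,0]],
    [[-0.014,0,0],[0,0,0]],
    [[-0.014,0,0],[0,0,0]],
  ],
)

```text
time: 29.8
tool_pos: [0.6139, -0.0444, 0.0592]
ee_rot: [[0.107, 0.994, 0.001], [0.994, -0.107, 0.0], [0.0, 0.001, -1.0]]
ft_force: [1.4, 1.4, -1.3]
finger_gap: 0.169
finger_force: 117.7
```

```bash
python3 m.py
```

```text
29.95 [0.6139, -0.0444, 0.0592, -0.1125, -0.2326, -0.111, 0.8876, 0.5877, -1.1684] [1.074e-01 9.942e-01 2.000e-04]
```

First bore centred by feel at TCP x = 0.6149 (at y −0.044) and z = 0.0588, so the pin was about 0.4 mm toward −x and probably slightly off in yaw. I'll centre it, yaw a little clockwise, and try again.

Emit:
apply_moves(
  moves=[
    [[0.004,0,-0.003],[0,0,-0.0067]],
    [[0.004,0,-0.003],[0,0,-0.0067]],
    [[0.0048,0.008,-0.003],[0,0,-0.0067]],
    [[0.0056,0.015,-0.003],[0,0,-0.0067]],
    [[0.0065,0.023,-0.003],[0,0,-0.0067]],
    [[0.0065,0.023,-0.003],[0,0,-0.0067]],
  ],
)

```text
time: 30.6
tool_pos: [0.6147, -0.0406, 0.0587]
ee_rot: [[0.112, 0.994, 0.0], [0.994, -0.112, 0.0], [0.0, 0.0, -1.0]]
ft_force: [0.9, -0.1, -1.1]
finger_gap: 0.163
finger_force: 117.7
```

```bash
python3 m.py
```

```text
30.75 [0.6147, -0.0407, 0.0587, -0.1133, -0.1185, -0.1143, 0.4529, 0.0718, -0.9383] [1.125e-01 9.937e-01 3.000e-04]
```

The nose entered the second bore with no axial force. On in small steps.

Emit:
apply_moves(
  moves=[
    [[0.003,0.01,0],[0,0,0]],
    [[0.0045,0.02,0],[0,0,0]],
    [[0.0055,0.03,0],[0,0,0]],
    [[0.0065,0.04,0],[0,0,0]],
    [[0.0065,0.04,0],[0,0,0]],
  ],
)

```text
time: 31.3
tool_pos: [0.6157, -0.0344, 0.0587]
ee_rot: [[0.112, 0.994, 0.0], [0.994, -0.112, 0.0], [0.0, 0.0, -1.0]]
ft_force: [1.1, 1.2, -1.0]
finger_gap: 0.161
finger_force: 117.7
```

```bash
python3 m.py
```

```text
31.45 [0.6156, -0.0345, 0.0587, -0.0257, -0.1152, -0.1214, 0.685, 0.3083, -0.9165] [1.123e-01 9.937e-01 4.000e-04]
```

Emit:
apply_moves(
  moves=[
    [[0.0022,0.01,0],[0,0,0]],
    [[0.0035,0.02,0],[0,0,0]],
    [[0.0045,0.03,0],[0,0,0]],
    [[0.0055,0.04,0],[0,0,0]],
    [[0.0068,0.053,0],[0,0,0]],
    [[0.0068,0.053,0],[0,0,0]],
  ],
)

```text
time: 32.1
tool_pos: [0.6167, -0.0264, 0.0587]
ee_rot: [[0.112, 0.994, 0.0], [0.994, -0.112, 0.0], [0.0, 0.0, -1.0]]
ft_force: [1.2, 0.5, -2.0]
finger_gap: 0.167
finger_force: 117.7
```

```bash
python3 m.py
```

```text
32.25 [0.6166, -0.0265, 0.0587, -0.0208, -0.0966, -0.0916, 0.4326, 0.6122, -1.3131] [1.122e-01 9.937e-01 3.000e-04]
```

Emit:
apply_moves(
  moves=[
    [[0.0015,0.01,0],[0,0,0]],
    [[0.0028,0.02,0],[0,0,0]],
    [[0.0036,0.028,0],[0,0,0]],
    [[0.0043,0.034,0],[0,0,0]],
    [[0.0043,0.034,0],[0,0,0]],
  ],
)

```text
time: 32.8
tool_pos: [0.6172, -0.0215, 0.0586]
ee_rot: [[0.112, 0.994, 0.0], [0.994, -0.112, 0.0], [0.0, 0.0, -1.0]]
ft_force: [0.7, 0.5, -2.0]
finger_gap: 0.166
finger_force: 117.7
```

```bash
python3 m.py
```

```text
32.95 [0.6172, -0.0216, 0.0586, -0.0205, -0.0552, -0.0888, 0.3249, -0.0166, -1.6946] [1.123e-01 9.937e-01 2.000e-04]
```

Emit:
apply_moves(
  moves=[
    [[0.0006,0.005,0],[0,0,0]],
    [[0.0012,0.01,0],[0,0,0]],
    [[0.0016,0.014,0],[0,0,0]],
    [[0.0016,0.014,0],[0,0,0]],
  ],
)

```text
time: 33.4
tool_pos: [0.6174, -0.0196, 0.0586]
ee_rot: [[0.112, 0.994, 0.0], [0.994, -0.112, 0.0], [0.0, -0.0, -1.0]]
ft_force: [-0.3, -0.4, -1.3]
finger_gap: 0.165
finger_force: 117.7
```

```bash
python3 m.py
```

```text
33.55 [0.6174, -0.0196, 0.0586, -0.0606, -0.0553, -0.0653, 0.2225, -0.5171, -1.6455] [1.124e-01 9.937e-01 1.000e-04]
```

Emit:
apply_moves(
  moves=[
    [[0.0006,0.005,0],[0,0,0]],
    [[0.0012,0.01,0],[0,0,0]],
    [[0.0012,0.01,0],[0,0,0]],
  ],
)

```text
time: 33.9
tool_pos: [0.6176, -0.0181, 0.0586]
ee_rot: [[0.112, 0.994, 0.0], [0.994, -0.112, 0.0], [0.0, 0.0, -1.0]]
ft_force: [0.2, -0.4, -0.8]
finger_gap: 0.168
finger_force: 117.7
```

```bash
python3 m.py
```

```text
34.05 [0.6176, -0.0181, 0.0586, -0.0793, -0.0674, -0.0539, 0.2187, 0.1978, -1.5582] [1.123e-01 9.937e-01 1.000e-04]
```

Emit:
apply_moves(
  moves=[
    [[0.0006,0.005,0],[0,0,0]],
    [[0.001,0.009,0],[0,0,0]],
    [[0.001,0.009,0],[0,0,0]],
  ],
)

```text
time: 34.4
tool_pos: [0.6177, -0.0171, 0.0586]
ee_rot: [[0.113, 0.994, -0.0], [0.994, -0.113, -0.0], [-0.0, -0.0, -1.0]]
ft_force: [0.4, -0.5, -1.5]
finger_gap: 0.166
finger_force: 117.8
```

```bash
python3 m.py
```

```text
34.55 [0.6177, -0.0171, 0.0586, -0.2613, -0.0031, -0.0234, -0.2628, -1.1931, -1.3791] [ 1.126e-01  9.936e-01 -3.000e-04]
```

Emit:
apply_moves(
  moves=[
    [[0.0006,0.005,0],[0,0,0]],
    [[0.001,0.01,0],[0,0,0]],
    [[0.001,0.01,0],[0,0,0]],
  ],
)

```text
time: 34.9
tool_pos: [0.6177, -0.017, 0.0586]
ee_rot: [[0.114, 0.994, -0.001], [0.994, -0.114, -0.002], [-0.002, -0.0, -1.0]]
ft_force: [-0.4, -5.6, 1.4]
finger_gap: 0.168
finger_force: 117.9
```

```bash
python3 m.py
```

```text
35.05 [0.6177, -0.017, 0.0586, -1.005, 0.2061, 0.0017, -0.6579, -5.447, 1.2227] [ 0.1136  0.9935 -0.002 ]
```

Collar seated: 5.4 N, no more travel, at the expected depth. I'll relax the push, open and rise.

Emit:
apply_moves(
  moves=[
    [[-0.0005,-0.005,0],[0,0,0]],
    [[-0.001,-0.009,0],[0,0,0]],
    [[-0.001,-0.009,0],[0,0,0]],
  ],
  squeeze=40,
)

```text
time: 35.4
tool_pos: [0.6178, -0.0171, 0.0586]
ee_rot: [[0.113, 0.994, -0.0], [0.994, -0.113, -0.0], [-0.0, 0.0, -1.0]]
ft_force: [0.3, -3.5, -0.4]
finger_gap: 0.166
finger_force: 117.8
```

Emit:
apply_moves(
  moves=[
    [[0,0,0],[0,0,0]],
    [[0,0,0],[0,0,0]],
    [[0,0,0],[0,0,0]],
    [[0,0,0],[0,0,0]],
    [[0,0,0],[0,0,0]],
  ],
  grip=-0.2,
)

```text
time: 35.9
tool_pos: [0.6178, -0.0163, 0.0587]
ee_rot: [[0.112, 0.994, 0.0], [0.994, -0.112, 0.0], [0.0, 0.0, -1.0]]
ft_force: [-0.0, 0.3, -0.2]
finger_gap: 0.404
finger_force: 0.0
```

```bash
python3 m.py
```

```text
36.05 [0.6178, -0.0165, 0.0586, -0.0186, 0.0054, 0.0051, -0.1056, -0.1707, 0.1615] [1.124e-01 9.937e-01 2.000e-04]
```

Emit:
apply_moves(
  moves=[
    [[0,0,0.05],[0,0,0]],
    [[0,0,0.15],[0,0,0]],
    [[0,0,0.35],[0,0,0]],
    [[0,0,0.6],[0,0,0]],
    [[0,0,0.85],[0,0,0]],
    [[0,0,0.95],[0,0,0]],
    [[0,0,0.95],[0,0,0]],
    [[0,0,0.95],[0,0,0]],
  ],
)

```text
time: 36.9
tool_pos: [0.6173, -0.0171, 0.2009]
ee_rot: [[0.113, 0.994, -0.0], [0.994, -0.113, -0.001], [-0.001, -0.0, -1.0]]
ft_force: [-0.7, -0.3, -0.8]
finger_gap: 0.407
finger_force: 0.0
```

```bash
cat > chk.py <<'E'
from h import *
C=wpose();im=snap('wrist','w6').astype(int)
# sample the world line of the pin (z=.054) from handle end to the block, along the mould y axis
ey=np.array([.111,.9938]);h=np.array([.6316,.1026])
for s in range(-150,-48,3):
    u=w_w2px(C,[*(h+ey*s/1e3),.064 if s<-68 else .066]);c,r=np.round(u).astype(int)
    if 0<=r<400: print(s,(c,r),im[r-1:r+2,c-2:c+3].mean((0,1)).round().astype(int).tolist())
E
python3 chk.py
```

```text
-150 (np.int64(319), np.int64(221)) [164, 158, 139]
-147 (np.int64(319), np.int64(218)) [165, 159, 140]
-144 (np.int64(319), np.int64(215)) [164, 159, 139]
-141 (np.int64(319), np.int64(212)) [123, 111, 95]
-138 (np.int64(319), np.int64(209)) [87, 66, 54]
-135 (np.int64(319), np.int64(205)) [87, 66, 53]
-132 (np.int64(319), np.int64(202)) [87, 67, 54]
-129 (np.int64(319), np.int64(199)) [87, 66, 53]
-126 (np.int64(319), np.int64(196)) [87, 66, 53]
-123 (np.int64(319), np.int64(192)) [87, 66, 53]
-120 (np.int64(319), np.int64(189)) [87, 65, 52]
-117 (np.int64(319), np.int64(186)) [86, 65, 51]
-114 (np.int64(319), np.int64(182)) [86, 65, 52]
-111 (np.int64(319), np.int64(179)) [86, 65, 52]
-108 (np.int64(319), np.int64(176)) [85, 64, 51]
-105 (np.int64(319), np.int64(172)) [85, 64, 50]
-102 (np.int64(319), np.int64(169)) [85, 64, 50]
-99 (np.int64(319), np.int64(165)) [85, 64, 50]
-96 (np.int64(319), np.int64(162)) [84, 62, 49]
-93 (np.int64(318), np.int64(158)) [84, 62, 49]
-90 (np.int64(318), np.int64(155)) [83, 61, 48]
-87 (np.int64(318), np.int64(151)) [83, 60, 47]
-84 (np.int64(318), np.int64(148)) [82, 59, 46]
-81 (np.int64(318), np.int64(144)) [82, 60, 47]
-78 (np.int64(318), np.int64(141)) [79, 58, 46]
-75 (np.int64(318), np.int64(137)) [94, 72, 46]
-72 (np.int64(318), np.int64(134)) [150, 114, 55]
-69 (np.int64(318), np.int64(130)) [94, 67, 46]
-66 (np.int64(318), np.int64(127)) [83, 58, 45]
-63 (np.int64(318), np.int64(123)) [81, 57, 43]
-60 (np.int64(318), np.int64(119)) [81, 57, 43]
-57 (np.int64(318), np.int64(116)) [81, 57, 43]
-54 (np.int64(318), np.int64(112)) [86, 65, 42]
-51 (np.int64(318), np.int64(109)) [101, 76, 45]
```

The numeric profile along the pin shows brass at −72 mm, right against the block's end face at −70, and the handle's end at −141.5 (expected −142). The pin is home and released.

```bash
python3 -c "
from rig import ticket
print(ticket.close_job())"
```

```text
the job is handed in; nothing more can be done
None
```

I slid the deckle back until it butted on the hinge blocks, pushed the pin through both blocks until its collar sat home, then released it, moved the arm clear and handed the job in. The last wrist image put the collar against the block, and readings between steps stayed below about 10 N; no verdict came back.

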